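Dip the heater's well and fit the thermometer that matches its depth

TASK

Gauge how deep the middle well of the dry-block heater is by lowering the depth rod, held upright in the gripper, to the well's floor, then stand the rod back upright in its own hole of the yellow rack. Choose the thermometer whose steel stem is as long as the well is deep and lower it gently until it stands on the floor of the middle well, stem wholly in the block and handle wholly out; never let any handle go down the hot well. Leave the other thermometers standing in their places in the rack and do not disturb the tubes, beaker or cap.

Things in the scene. Friction and masses are not known exactly. Their poses are not given: they have to be found in the camera images.
- well (a point): mouth of the middle one of three blind wells in the heater's aluminium block: centre of the hole, level with the block's flat top, 115 mm above the bench. Well 22 mm in diameter, 2 mm bevel at the mouth, flat rigid floor 65, 80 or 95 mm down (give or take 2 mm), different from time to time; outer wells have the other two depths. z points up out of the well
- heater: dry-block heater, fixed: white case 240 x 190 mm (x, y), sloping grey control panel at -x, aluminium block 80 x 150 mm at x = 5 to 85 mm with three wells in a row along y, 45 mm apart, the middle one at x = 45, y = 0 mm. Its highest part is the block's top, 115 mm up. Origin at the centre of its underside
- rod_mid (a point): the depth rod, upright in a rack hole: plain steel rod 16 mm in diameter, flat tip, dark rings every 10 mm (red at 50 and 100), on top a black cylindrical handle 24 mm in diameter, 45 mm tall. 170 mm long in all (rod 125, handle 45), 0.1 to 0.18 kg. This point is on its axis half-way up, 85 mm from both ends; z points up towards the handle
- short_mid (a point): the short probe thermometer: upright steel stem 18 mm in diameter and 65 mm long, 2 mm bevel at the foot, and above it a slim green handle 16 mm in diameter and 45 mm tall, with no collar between; 110 mm in all, 0.06 to 0.13 kg. Stands in a hole of the rack. This point is on its axis half-way up, 55 mm from both ends; z points up towards the handle
- medium_mid (a point): the medium probe thermometer: upright steel stem 18 mm in diameter and 80 mm long, 2 mm bevel at the foot, and above it a slim blue handle 16 mm in diameter and 45 mm tall, with no collar between; 125 mm in all, 0.06 to 0.13 kg. Stands in a hole of the rack. This point is on its axis half-way up, 62.5 mm from both ends; z points up towards the handle
- long_mid (a point): the long probe thermometer: upright steel stem 18 mm in diameter and 95 mm long, 2 mm bevel at the foot, and above it a slim red handle 16 mm in diameter and 45 mm tall, with no collar between; 140 mm in all, 0.06 to 0.13 kg. Stands in a hole of the rack. This point is on its axis half-way up, 70 mm from both ends; z points up towards the handle
- rack: yellow two-deck tube rack, fixed, 130 x 250 x 66 mm (x, y, z). Origin at the centre of its underside. Upper face of the top deck 66 mm up; things stand on the lower deck 8 mm up. Rod and thermometers stand in the front row (x = -33 mm), in 24 mm holes at y = -96, -32, 32 and 96 mm, in any order; two capped tubes in the back row (x = 33 mm) at y = -64 and 64 mm
- tube_left_mid (a point): a bystander: sample tube with yellow screw cap, 117 mm tall, 34 mm across the cap, loose in the rack's back row; this point is half-way up its axis
- tube_right_mid (a point): a bystander: sample tube with yellow screw cap, 117 mm tall, 34 mm across the cap, loose in the rack's back row; this point is half-way up its axis
- beaker: a bystander: empty glass beaker standing on the bench, 68 mm across, 90 mm tall; origin at the centre of its underside
- cap: a bystander: loose yellow screw cap lying open side up on the bench, 35 mm across, 14 mm tall; origin at the centre of its underside

How it is judged:
By the outcome, as a careful person would: the job done as asked, in the order asked, and still so for the second after the job is handed in, with the robot touching nothing.
It also fails if it takes over 70 s, if anything falls off the work surface, if the arm or the gripper's body presses on something with over 40 N, if the wrist force passes 120 N, or if a joint passes its speed limit or range.

ROBOT

A 6-joint arm with a two-finger parallel gripper is mounted at the origin on the work surface. World frame = base frame: x ahead of the robot, y to its left, z up, the work surface at z = 0. Lengths are in mm, angles in rad, forces in N, time in s.
With the tool pointing down it reaches from about 350 to 975 mm from the base axis. Payload 7.1 kg.
Tool frame: the origin (TCP) lies at the centre of the arm's flange, where the gripper is bolted on; the fingertips stand 182 mm ahead of it and the grasp point (between the pads) lies 163 mm ahead of it; z points along the fingers, y is the line along which they close (so a half turn about z gives the same grasp; the last joint's range is limited). The gripper opens to 88 mm and grips with 3 to 60 N. Pads are 20 mm wide; open, the fingers measure 115 mm over their backs; the gripper's body (75 mm by 178 mm) begins 61 mm behind the grasp point.
Start: joints at [-1.228, 0.423, 1.63, -0, 1.089, -0.019], TCP at [221.241, -584.516, 404.675] pointing down, gripper open.
Joint ranges: [-3, 3], [-0.9, 2.11], [0.09, 2.58], [-1.31, 4.45], [0.11, 2.69], [-2.54, 2.54]. Speed limits (rad/s): [2.39, 2.39, 3.01, 3.14, 3.14, 3.14].

INTERFACE

Orientations are given as a rotation vector (axis times angle).
In Python, from workcell import readout, get_image, ctrl gives the robot as it stands.
- The arm moves only by the tool step_arm, never from a script. Its argument "targets" is a list that holds one entry, the list of rows, each a list of 7 numbers: the shift along the world's x, y, z as a fraction of full scale, then the turn, a rotation vector about the world's x, y, z as a fraction of full scale, then the opening, from 0 (shut) to 1 (fully open). In form: [[[dx, dy, dz, wx, wy, wz, claw], ...]]. A call has exactly 5 rows; each row shifts and turns the commanded pose from where the row before left it; what a row does not reach is not made up. Full scale, the value 1, is 0.05 m for a shift and 4 degrees for a turn. A row lasts 1/8 s, in which the tool goes at most 62.5 mm and 10.7 degrees, less where a joint would pass 70% of its speed; a pose out of reach is approached as far as the arm can. A call with a number of a shift or a turn outside -1 to 1 is refused whole. A call with a gripper value outside its range is refused whole. The fingers move at their own pace and stop on an object; the grip force is fixed at half the most. Time passes only in rows, so rows that do not move let the fingers close, or fill a call up. It gives the time, the measured TCP pose, the force, the opening and the grip force at its end, in the units of the state.
- readout.get_obs(): the state, without advancing time (a new reading comes with each control period).
- get_image(name): name is "scene" or "top" or "wrist"; returns a dict with "pixels" (420x560x3 uint8, red, green, blue), "intrinsics" (3x3 intrinsics, pixels), "extrinsics" (4x4, takes a point from world to camera coordinates). Camera axes: x right, y down, z forward; pixel columns grow to the right and rows downward; lengths in mm; the calibration is good to about 2 mm. The wrist camera is an equidistant fisheye: a pixel r from the principal point sees the ray r / f radians off the axis. A picture is of the moment at which its call begins. There is no depth.
- ctrl.close_job(): hands the job in; it is judged then, once.
The state is a dict: "t": time; "qpos": joint angles; "qvel": joint speeds; "joint_torque": joint torques, N m; "ee_pos": TCP position; "orientation": TCP orientation; "ft_force": force on the tool from outside, world axes, zero at the start; "moment": the same for the moment, N m; "width": finger opening in mm; "grasp_force": force on a finger pad.
Only numpy, scipy, OpenCV 4.12 (cv2) and the standard library are available. Lean on these libraries where they do the work, as an engineer would, in place of code of your own. Each camera call takes 0.05 s, during which the arm holds its last target. There are 200 camera calls.

## Working session

There is one attempt and no reset: what is moved stays moved. The work goes in short steps, Python scripts to look and compute and a tool call to move; the robot and the scene stay as the last step left them, time stands still between calls to the robot, and variables do not carry over. Pictures are saved under pics/ and viewed, at most 10 in all, crops included, and the job is handed in when it is done.

Besides the shell and the picture viewer there is one more tool, called after "Request:" by a JSON object that holds its "op" and its "data". step_arm: Moves the arm, as the interface text tells. Shift numbers are shares of 0.05 m and turn numbers shares of 4 degrees, none past 1 either way. Its arguments: {"type":"object","properties":{"targets":{"type":"array"}},"required":["targets"]}

```bash
mkdir -p pics; cat > h.py <<'E'
import numpy as np, cv2
from workcell import readout, get_image, ctrl
def snap(n,f):
    d=get_image(n); cv2.imwrite(f'pics/{f}.png',d['pixels'][:,:,::-1]); np.savez(f'pics/{f}.npz',**d); return d
def plane(d,u,v,z):
    K=np.array(d['intrinsics']);E=np.array(d['extrinsics'])
    r=E[:3,:3].T@np.linalg.inv(K)@[u,v,1]; c=-E[:3,:3].T@E[:3,3]
    return c+r*(z-c[2])/r[2]
def proj(d,p):
    K=np.array(d['intrinsics']);E=np.array(d['extrinsics'])
    q=E[:3,:3]@np.array(p)+E[:3,3]; q=K@q; return q[:2]/q[2]
E
python3 - <<'E'
from h import *
a=snap('top','top0');b=snap('scene','scene0')
for d in(a,b):
    E=np.array(d['extrinsics']);print(np.round(-E[:3,:3].T@E[:3,3]),np.round(E[:3,:3],2).tolist(),np.round(d['intrinsics'],1).tolist())
print(readout.get_obs())
E
```

```text
[ 443.   23. 1066.] [[-0.0, -1.0, 0.03], [-0.99, -0.0, -0.13], [0.13, -0.03, -0.99]] [[504.4, 0.0, 274.7], [0.0, 504.4, 218.7], [0.0, 0.0, 1.0]]
[1288.  260.  673.] [[-0.32, 0.95, -0.02], [0.58, 0.18, -0.79], [-0.75, -0.26, -0.61]] [[425.8, 0.0, 279.4], [0.0, 425.8, 207.8], [0.0, 0.0, 1.0]]
{'t': 0.1, 'qpos': array([-1.22799510e+00,  4.23765859e-01,  1.63061093e+00, -1.45164166e-05,
        1.08861078e+00, -1.90133438e-02]), 'qvel': array([-0.00048188,  0.00031351, -0.00239685,  0.00028203,  0.00089435,
       -0.00015685]), 'joint_torque': array([-9.74571522e-04, -5.45614600e+01, -2.74325430e+01,  6.45045494e-02,
        1.88511098e-02, -5.42910186e-05]), 'ee_pos': array([ 221.16155154, -584.28960443,  403.9794004 ]), 'orientation': array([-3.08897046e+00, -5.65005112e-01,  3.72949986e-04]), 'ft_force': array([-0.34475803,  0.49338358,  0.54404094]), 'moment': array([-0.0569765 , -0.01044343, -0.05087978]), 'grasp_force': 0.0, 'width': 87.75321164041343}
```

View pics/top0.png

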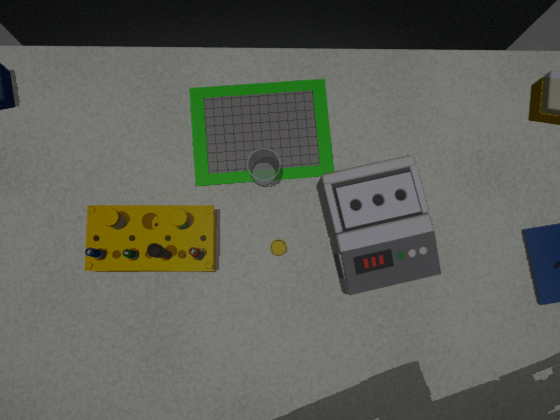

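View pics/scene0.png

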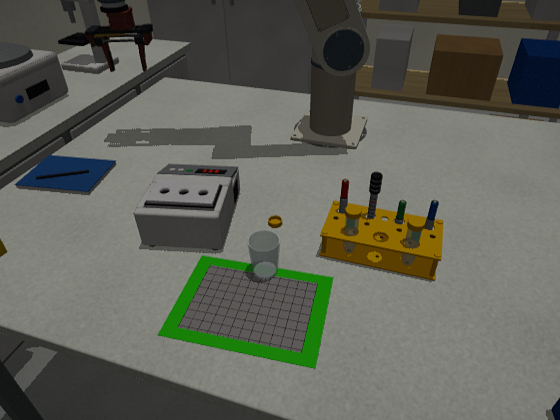

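```bash
python3 - <<'E'
import cv2,numpy as np
m=cv2.imread('pics/top0.png')
a=cv2.resize(m[198:278,78:228],None,fx=4,fy=4,interpolation=cv2.INTER_CUBIC)
b=cv2.resize(m[163:228,325:475],None,fx=4,fy=4,interpolation=cv2.INTER_CUBIC)
cv2.imwrite('pics/crop0.png',np.vstack([a,b]))
E
```

```text
(no output)
```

View pics/crop0.png

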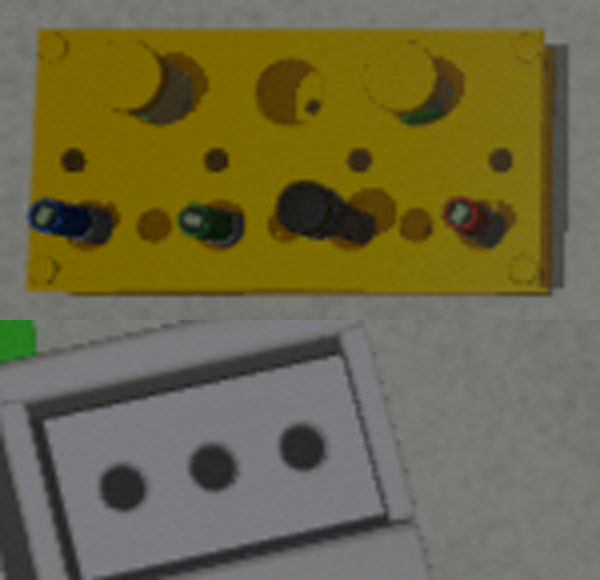

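```bash
python3 - <<'E'
from h import *
d=np.load('pics/top0.npz')
P=lambda u,v,ox,oy,z:np.round(plane(d,u/4+ox-.4,v/4+oy-.4,z),1)
for c in[(38,30),(543,30),(551,290),(27,290)]:print('rack',P(*c,78,198,66))
for n,c,z in[('blue',(45,216),133),('green',(194,220),118),('rod',(305,208),178),('red',(462,214),148)]:print(n,P(*c,78,198,z))
for c in[(123,168),(213,147),(302,127)]:print('well',P(*c,325,163,115))
s=np.load('pics/scene0.npz')
for u,v,z in[(345,182,148),(376,176,178),(401.5,203,118),(434,203,133)]:print('scene',np.round(plane(s,u,v,z),1))
for u,v in[(165,190),(183.5,191.5),(203,192)]:print('well scene',np.round(plane(s,u,v,115),1))
E
```

```text
rack [603.9 365.1  66. ]
rack [604.2 115.2  66. ]
rack [474.8 109.7  66. ]
rack [475.5 364.6  66. ]
blue [506.9 335.1 133. ]
green [506.  271.3 118. ]
rod [507.2 207.7 178. ]
red [506.5 143.2 148. ]
well [ 597.7 -160.9  115. ]
well [ 608.  -204.7  115. ]
well [ 617.8 -248.2  115. ]
scene [515.1 144.3 148. ]
scene [518.2 208.2 178. ]
scene [514.2 269.4 118. ]
scene [515.1 333.5 133. ]
well scene [ 619.3 -247.9  115. ]
well scene [ 612.  -204.4  115. ]
well scene [ 600.6 -161.   115. ]
```

Request:
{"op": "step_arm", "data": {"targets": [[[0.57, 0.79, 0, 0, 0, 0.865, 0.6], [0.57, 0.79, 0, 0, 0, 0.865, 0.6], [0.57, 0.79, 0, 0, 0, 0.865, 0.6], [0.57, 0.79, 0, 0, 0, 0.865, 0.6], [0.57, 0.79, 0, 0, 0, 0.865, 0.6]]]}}

```text
t: 0.72
ee_pos: [364.4, -385.6, 404.5]
orientation: [-2.969, -1.026, 0.0]
ft_force: [-0.2, -0.3, 0.0]
width: 52.8
grasp_force: 0.0
```

Request:
{"op": "step_arm", "data": {"targets": [[[0.57, 0.79, 0, 0, 0, 0.865, 0.6], [0.57, 0.79, 0, 0, 0, 0.865, 0.6], [0.57, 0.79, 0, 0, 0, 0.865, 0.6], [0.57, 0.79, 0, 0, 0, 0.865, 0.6], [0.57, 0.79, 0, 0, 0, 0.865, 0.6]]]}}

```text
t: 1.35
ee_pos: [506.9, -188.0, 404.4]
orientation: [-2.781, -1.461, 0.001]
ft_force: [0.5, -0.3, -0.5]
width: 52.5
grasp_force: 0.0
```

Request:
{"op": "step_arm", "data": {"targets": [[[0, 0.79, 0, 0, 0, 0.865, 0.6], [0, 0.79, 0, 0, 0, 0.865, 0.6], [0, 0.79, 0, 0, 0, 0.865, 0.6], [0, 0.79, 0, 0, 0, 0.865, 0.6], [0, 0.79, 0, 0, 0, 0.865, 0.6]]]}}

```text
t: 1.98
ee_pos: [506.0, 9.3, 404.5]
orientation: [-2.529, -1.863, 0.0]
ft_force: [0.1, -0.2, 0.1]
width: 52.7
grasp_force: 0.0
```

Request:
{"op": "step_arm", "data": {"targets": [[[0, 0.79, 0, 0, 0, 0.865, 0.6], [0, 0.79, 0, 0, 0, 0.865, 0.6], [0, 0.79, 0, 0, 0, 0.865, 0.6], [0, 0.79, 0, 0, 0, 0.865, 0.6], [0, 0.79, 0, 0, 0, 0.865, 0.6]]]}}

```text
t: 2.6
ee_pos: [506.0, 206.8, 404.4]
orientation: [-2.22, -2.222, 0.001]
ft_force: [0.1, 0.5, 0.8]
width: 52.4
grasp_force: 0.0
```

```bash
python3 - <<'E'
from h import *
w=snap('wrist','w1');print(readout.get_obs()['ee_pos'],readout.get_obs()['orientation']);print(np.round(w['intrinsics'],1).tolist(),np.round(w['extrinsics'],3).tolist())
E
```

```text
[506.12867078 210.04133206 404.58579561] [-2.21560421 -2.22556533 -0.00262648]
[[325.2, 0.0, 283.9], [0.0, 325.2, 205.2], [0.0, 0.0, 1.0]] [[1.0, -0.0, 0.0, -506.565], [-0.0, -0.965, 0.262, 167.639], [0.0, -0.262, -0.965, 442.315], [0.0, 0.0, 0.0, 1.0]]
```

View pics/w1.png

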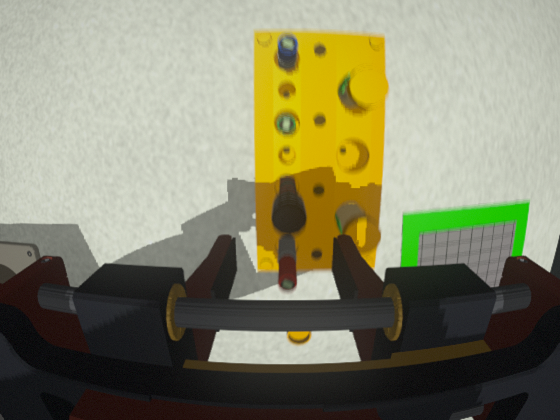

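```bash
cat >> h.py <<'E'
def fplane(d,u,v,z):
    K=np.array(d['intrinsics']);E=np.array(d['extrinsics'])
    a=np.array([(u-K[0,2])/K[0,0],(v-K[1,2])/K[1,1]]);t=np.hypot(*a)+1e-9
    r=E[:3,:3].T@np.array([*(a/t*np.sin(t)),np.cos(t)]); c=-E[:3,:3].T@E[:3,3]
    return c+r*(z-c[2])/r[2]
E
python3 - <<'E'
from h import *
d=np.load('pics/w1.npz')
for n,u,v,z in[('rod',289,214,178),('red',288,281,148),('green',287,124,118),('blue',288,43,133),('c',256,32,66),('c',384,37,66)]:print(n,np.round(fplane(d,u,v,z),1))
E
```

```text
rod [509.9 215.8 178. ]
red [509.9 149.6 148. ]
green [509.1 273.4 118. ]
blue [509.7 337.1 133. ]
c [479.6 364.9  66. ]
c [606.2 364.7  66. ]
```

Request:
{"op": "step_arm", "data": {"targets": [[[0.06, -0.03, -0.3, 0, 0, 0, 0.6], [0, 0, -0.4, 0, 0, 0, 0.6], [0, 0, -0.4, 0, 0, 0, 0.6], [0, 0, -0.4, 0, 0, 0, 0.6], [0, 0, -0.17, 0, 0, 0, 0.6]]]}}

```text
t: 3.28
ee_pos: [508.8, 202.6, 319.1]
orientation: [-2.224, -2.217, 0.005]
ft_force: [-0.0, -1.0, -0.8]
width: 52.5
grasp_force: 0.0
```

Request:
{"op": "step_arm", "data": {"targets": [[[0, 0, 0, 0, 0, 0, 0.4], [0, 0, 0, 0, 0, 0, 0.25], [0, 0, 0, 0, 0, 0, 0.1], [0, 0, 0, 0, 0, 0, 0], [0, 0, 0, 0, 0, 0, 0]]]}}

```text
t: 3.9
ee_pos: [509.4, 204.1, 321.8]
orientation: [2.222, 2.22, 0.001]
ft_force: [-0.4, -0.4, 4.7]
width: 23.7
grasp_force: 30.0
```

```bash
python3 - <<'E'
from h import *
w=snap('wrist','w2');o=readout.get_obs();print({k:np.round(o[k],3) for k in('t','ee_pos','orientation','ft_force','moment','width','grasp_force')})
E
```

```text
{'t': np.float64(3.95), 'ee_pos': array([509.411, 204.129, 321.825]), 'orientation': array([2.222e+00, 2.220e+00, 2.000e-03]), 'ft_force': array([-1.03 , -0.343,  5.721]), 'moment': array([-0.029,  0.185, -0.033]), 'width': np.float64(23.347), 'grasp_force': np.float64(30.001)}
```

View pics/w2.png

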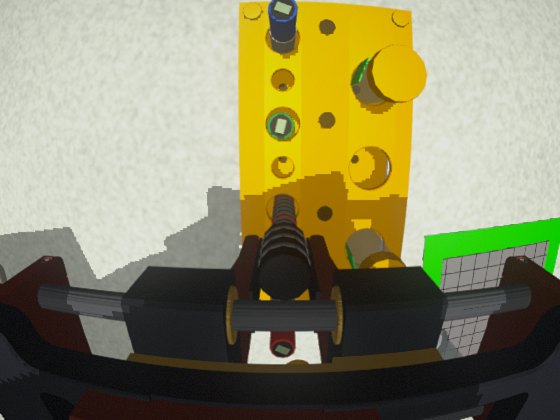

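```bash
python3 - <<'E'
from h import *
d=np.load('pics/w2.npz')
print(-d['extrinsics'][:3,:3].T@d['extrinsics'][:3,3])
for n,u,v,z in[('rod',286,283,178),('red',282,343,148),('green',282,126,118),('blue',285,9,133),('c',238,3,66),('c',411,12,66)]:print(n,np.round(fplane(d,u,v,z),1))
E
```

```text
[510.06941836 274.80779298 300.67883356]
rod [511.  207.2 178. ]
red [508.9 149.3 148. ]
green [509.3 271.  118. ]
blue [511.1 334.  133. ]
c [477.3 363.6  66. ]
c [607.1 362.9  66. ]
```

Request:
{"op": "step_arm", "data": {"targets": [[[0, 0, 0.3, 0, 0, 0, 0], [0, 0, 0.7, 0, 0, 0, 0], [0, 0, 0.9, 0, 0, 0, 0], [0, 0, 0.9, 0, 0, 0, 0], [0, 0, 0.8, 0, 0, 0, 0]]]}}

```text
t: 4.58
ee_pos: [508.8, 203.9, 503.5]
orientation: [2.222, 2.22, 0.001]
ft_force: [0.6, -0.7, -2.5]
width: 23.5
grasp_force: 30.0
```

Request:
{"op": "step_arm", "data": {"targets": [[[0.1, -0.425, 0, 0, 0, 0, 0], [0.2, -0.8, 0, 0, 0, 0, 0], [0.2, -0.8, 0, 0, 0, 0, 0], [0.2, -0.8, 0, 0, 0, 0, 0], [0.2, -0.8, 0, 0, 0, 0, 0]]]}}

```text
t: 5.2
ee_pos: [554.1, 21.5, 501.8]
orientation: [2.223, 2.22, 0.0]
ft_force: [1.1, 0.5, -2.1]
width: 23.4
grasp_force: 30.0
```

Request:
{"op": "step_arm", "data": {"targets": [[[0.2, -0.8, 0, 0, 0, 0, 0], [0.2, -0.8, 0, 0, 0, 0, 0], [0.2, -0.8, 0, 0, 0, 0, 0], [0.2, -0.8, 0, 0, 0, 0, 0], [0.2, -0.8, 0, 0, 0, 0, 0]]]}}

```text
t: 5.82
ee_pos: [604.2, -178.5, 501.7]
orientation: [-2.223, -2.22, -0.0]
ft_force: [0.4, -0.2, -0.9]
width: 23.5
grasp_force: 30.0
```

Request:
{"op": "step_arm", "data": {"targets": [[[0.2, -0.425, 0, 0, 0, 0, 0], [0, 0, -0.4, 0, 0, 0, 0], [0, 0, -0.5, 0, 0, 0, 0], [0, 0, -0.3, 0, 0, 0, 0], [0, 0, 0, 0, 0, 0, 0]]]}}

```text
t: 6.45
ee_pos: [614.2, -198.0, 440.2]
orientation: [-2.221, -2.219, 0.001]
ft_force: [-0.1, -0.4, -2.1]
width: 23.4
grasp_force: 30.0
```

Request:
{"op": "step_arm", "data": {"targets": [[[0, 0, 0, 0, 0, 0, 0], [0, 0, 0, 0, 0, 0, 0], [0, 0, 0, 0, 0, 0, 0], [0, 0, 0, 0, 0, 0, 0], [0, 0, 0, 0, 0, 0, 0]]]}}

```text
t: 7.08
ee_pos: [614.2, -198.5, 441.3]
orientation: [2.223, 2.22, 0.0]
ft_force: [-0.4, 0.2, -1.4]
width: 23.6
grasp_force: 30.0
```

```bash
python3 - <<'E'
from h import *
w=snap('wrist','w3');snap('scene','s3');o=readout.get_obs();print({k:np.round(o[k],3) for k in('t','ee_pos','orientation','ft_force','moment','width','grasp_force')})
a=cv2.imread('pics/w3.png')[150:350,200:400];a=cv2.resize(a,None,fx=2,fy=2,interpolation=2)
b=cv2.imread('pics/s3.png')[100:250,130:280];b=cv2.resize(b,(400,400),interpolation=2)
cv2.imwrite('pics/c3.png',np.hstack([a,b]))
E
```

```text
{'t': np.float64(7.175), 'ee_pos': array([ 614.227, -198.538,  441.208]), 'orientation': array([ 2.223,  2.22 , -0.   ]), 'ft_force': array([-0.399,  0.411, -1.731]), 'moment': array([-0.017, -0.076,  0.003]), 'width': np.float64(23.537), 'grasp_force': np.float64(29.995)}
```

View pics/c3.png

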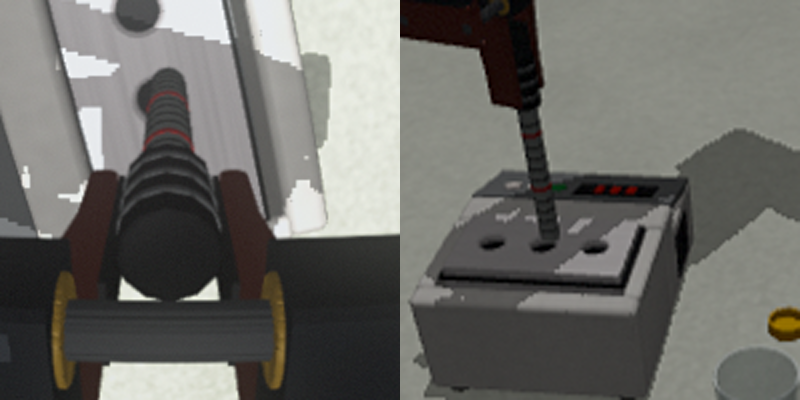

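```bash
python3 - <<'E'
from h import *
d=np.load('pics/w3.npz')
for n,u,v,z in[('outer',268.5,156,115),('midwell',276,198.5,115),('tip',283.5,188,127)]:print(n,np.round(fplane(d,u,v,z),1))
s=np.load('pics/s3.npz')
f=150/400
for n,u,v,z in[('mid',145,245,115),('o',92,242,115),('o',194,247,115)]:print(n,np.round(plane(s,130+u*f,100+v*f,z),1))
E
```

```text
outer [ 600.6 -162.5  115. ]
midwell [ 607.4 -203.8  115. ]
tip [ 614.7 -190.8  127. ]
mid [ 612.7 -201.7  115. ]
o [ 622.3 -247.4  115. ]
o [ 603.  -160.4  115. ]
```

Request:
{"op": "step_arm", "data": {"targets": [[[-0.1, -0.196, 0, 0, 0, 0, 0], [0, 0, -0.1, 0, 0, 0, 0], [0, 0, -0.1, 0, 0, 0, 0], [0, 0, -0.1, 0, 0, 0, 0], [0, 0, 0, 0, 0, 0, 0]]]}}

```text
t: 7.8
ee_pos: [609.1, -208.2, 425.4]
orientation: [-2.222, -2.219, 0.001]
ft_force: [-0.3, -0.5, -1.7]
width: 23.5
grasp_force: 30.0
```

Request:
{"op": "step_arm", "data": {"targets": [[[0, 0, -0.06, 0, 0, 0, 0], [0, 0, -0.06, 0, 0, 0, 0], [0, 0, -0.06, 0, 0, 0, 0], [0, 0, 0, 0, 0, 0, 0], [0, 0, 0, 0, 0, 0, 0]]]}}

```text
t: 8.43
ee_pos: [609.3, -208.3, 417.2]
orientation: [2.223, 2.22, 0.0]
ft_force: [0.7, -0.0, -1.7]
width: 23.7
grasp_force: 30.0
```

Request:
{"op": "step_arm", "data": {"targets": [[[0, 0, -0.2, 0, 0, 0, 0], [0, 0, -0.2, 0, 0, 0, 0], [0, 0, -0.2, 0, 0, 0, 0], [0, 0, -0.2, 0, 0, 0, 0], [0, 0, -0.1, 0, 0, 0, 0]]]}}

```text
t: 9.05
ee_pos: [609.1, -208.3, 371.1]
orientation: [-2.222, -2.219, 0.001]
ft_force: [-0.5, -0.3, -2.2]
width: 23.7
grasp_force: 30.0
```

Request:
{"op": "step_arm", "data": {"targets": [[[0, 0, -0.05, 0, 0, 0, 0], [0, 0, -0.05, 0, 0, 0, 0], [0, 0, -0.05, 0, 0, 0, 0], [0, 0, -0.05, 0, 0, 0, 0], [0, 0, 0, 0, 0, 0, 0]]]}}

```text
t: 9.68
ee_pos: [609.2, -208.3, 362.0]
orientation: [-2.223, -2.22, 0.0]
ft_force: [0.2, 0.6, -2.0]
width: 23.5
grasp_force: 30.0
```

Request:
{"op": "step_arm", "data": {"targets": [[[0, 0, -0.05, 0, 0, 0, 0], [0, 0, -0.05, 0, 0, 0, 0], [0, 0, -0.05, 0, 0, 0, 0], [0, 0, -0.04, 0, 0, 0, 0], [0, 0, 0, 0, 0, 0, 0]]]}}

```text
t: 10.3
ee_pos: [609.2, -208.3, 352.4]
orientation: [-2.223, -2.22, 0.0]
ft_force: [-0.7, 0.4, -1.1]
width: 23.6
grasp_force: 30.0
```

Request:
{"op": "step_arm", "data": {"targets": [[[0, 0, -0.04, 0, 0, 0, 0], [0, 0, 0, 0, 0, 0, 0], [0, 0, -0.04, 0, 0, 0, 0], [0, 0, 0, 0, 0, 0, 0], [0, 0, 0, 0, 0, 0, 0]]]}}

```text
t: 10.92
ee_pos: [609.2, -208.3, 348.6]
orientation: [-2.223, -2.22, 0.0]
ft_force: [-0.7, -0.1, -1.0]
width: 23.2
grasp_force: 30.0
```

Request:
{"op": "step_arm", "data": {"targets": [[[0, 0, -0.02, 0, 0, 0, 0], [0, 0, 0, 0, 0, 0, 0], [0, 0, -0.02, 0, 0, 0, 0], [0, 0, 0, 0, 0, 0, 0], [0, 0, 0, 0, 0, 0, 0]]]}}

```text
t: 11.55
ee_pos: [609.2, -208.3, 346.7]
orientation: [-2.223, -2.22, 0.0]
ft_force: [0.2, -0.2, -1.5]
width: 23.4
grasp_force: 30.0
```

Request:
{"op": "step_arm", "data": {"targets": [[[0, 0, -0.02, 0, 0, 0, 0], [0, 0, 0, 0, 0, 0, 0], [0, 0, -0.02, 0, 0, 0, 0], [0, 0, 0, 0, 0, 0, 0], [0, 0, 0, 0, 0, 0, 0]]]}}

```text
t: 12.18
ee_pos: [609.2, -208.3, 344.7]
orientation: [-2.223, -2.22, 0.0]
ft_force: [-0.4, 1.2, -1.8]
width: 23.6
grasp_force: 30.0
```

Request:
{"op": "step_arm", "data": {"targets": [[[0, 0, -0.04, 0, 0, 0, 0], [0, 0, -0.04, 0, 0, 0, 0], [0, 0, -0.04, 0, 0, 0, 0], [0, 0, -0.02, 0, 0, 0, 0], [0, 0, 0, 0, 0, 0, 0]]]}}

```text
t: 12.8
ee_pos: [609.2, -208.3, 337.6]
orientation: [-2.223, -2.22, 0.0]
ft_force: [-0.2, -0.9, -1.5]
width: 23.4
grasp_force: 30.0
```

Request:
{"op": "step_arm", "data": {"targets": [[[0, 0, -0.02, 0, 0, 0, 0], [0, 0, 0, 0, 0, 0, 0], [0, 0, -0.02, 0, 0, 0, 0], [0, 0, 0, 0, 0, 0, 0], [0, 0, 0, 0, 0, 0, 0]]]}}

```text
t: 13.42
ee_pos: [609.2, -208.3, 335.7]
orientation: [-2.223, -2.22, 0.0]
ft_force: [-0.1, -0.4, -1.5]
width: 23.3
grasp_force: 30.0
```

Request:
{"op": "step_arm", "data": {"targets": [[[0, 0, -0.02, 0, 0, 0, 0], [0, 0, 0, 0, 0, 0, 0], [0, 0, -0.02, 0, 0, 0, 0], [0, 0, 0, 0, 0, 0, 0], [0, 0, 0, 0, 0, 0, 0]]]}}

```text
t: 14.05
ee_pos: [609.4, -208.4, 334.5]
orientation: [2.222, 2.22, 0.0]
ft_force: [-1.6, 0.9, 5.1]
width: 23.6
grasp_force: 30.0
```

Request:
{"op": "step_arm", "data": {"targets": [[[0, 0, 0.2, 0, 0, 0, 0], [0, 0, 0.6, 0, 0, 0, 0], [0, 0, 0.9, 0, 0, 0, 0], [0, 0, 0.9, 0, 0, 0, 0], [0, 0, 0.8, 0, 0, 0, 0]]]}}

```text
t: 14.68
ee_pos: [609.1, -208.2, 505.8]
orientation: [2.222, 2.219, 0.001]
ft_force: [-0.0, -0.4, -1.9]
width: 23.8
grasp_force: 30.0
```

Request:
{"op": "step_arm", "data": {"targets": [[[-0.2, 0.4, 0, 0, 0, 0, 0], [-0.2, 0.85, 0, 0, 0, 0, 0], [-0.2, 0.9, 0, 0, 0, 0, 0], [-0.2, 0.9, 0, 0, 0, 0, 0], [-0.2, 0.9, 0, 0, 0, 0, 0]]]}}

```text
t: 15.3
ee_pos: [557.6, -8.8, 501.8]
orientation: [-2.221, -2.219, 0.003]
ft_force: [0.7, 0.4, -2.2]
width: 23.8
grasp_force: 30.0
```

Request:
{"op": "step_arm", "data": {"targets": [[[-0.2, 0.9, 0, 0, 0, 0, 0], [-0.2, 0.9, 0, 0, 0, 0, 0], [-0.2, 0.9, 0, 0, 0, 0, 0], [-0.2, 0.9, 0, 0, 0, 0, 0], [-0.2, 0.7, 0, 0, 0, 0, 0]]]}}

```text
t: 15.92
ee_pos: [507.3, 206.1, 501.8]
orientation: [-2.22, -2.22, 0.004]
ft_force: [0.4, -0.3, -1.4]
width: 23.6
grasp_force: 30.0
```

Request:
{"op": "step_arm", "data": {"targets": [[[0, 0, 0, 0, 0, 0, 0], [0, 0, -0.4, 0, 0, 0, 0], [0, 0, -0.7, 0, 0, 0, 0], [0, 0, -0.7, 0, 0, 0, 0], [0, 0, -0.4, 0, 0, 0, 0]]]}}

```text
t: 16.55
ee_pos: [507.9, 203.1, 390.8]
orientation: [-2.222, -2.218, 0.006]
ft_force: [0.8, -0.1, -1.9]
width: 23.5
grasp_force: 30.0
```

Request:
{"op": "step_arm", "data": {"targets": [[[0, 0, 0, 0, 0, 0, 0], [0, 0, 0, 0, 0, 0, 0], [0, 0, 0, 0, 0, 0, 0], [0, 0, 0, 0, 0, 0, 0], [0, 0, 0, 0, 0, 0, 0]]]}}

```text
t: 17.18
ee_pos: [509.3, 204.2, 394.1]
orientation: [2.223, 2.22, 0.001]
ft_force: [-0.3, 0.5, -1.9]
width: 23.5
grasp_force: 30.0
```

```bash
python3 - <<'E'
from h import *
w=snap('wrist','w4');snap('scene','s4');o=readout.get_obs();print({k:np.round(o[k],3) for k in('t','ee_pos','orientation','ft_force','moment','width','grasp_force')})
a=cv2.imread('pics/w4.png')[150:350,200:400];a=cv2.resize(a,None,fx=2,fy=2,interpolation=2)
b=cv2.imread('pics/s4.png')[130:280,310:460];b=cv2.resize(b,(400,400),interpolation=2)
cv2.imwrite('pics/c4.png',np.hstack([a,b]))
E
```

```text
{'t': np.float64(17.275), 'ee_pos': array([509.241, 204.206, 393.88 ]), 'orientation': array([2.223e+00, 2.220e+00, 1.000e-03]), 'ft_force': array([ 0.446,  1.009, -1.792]), 'moment': array([-0.059, -0.064, -0.007]), 'width': np.float64(23.531), 'grasp_force': np.float64(29.996)}
```

View pics/c4.png

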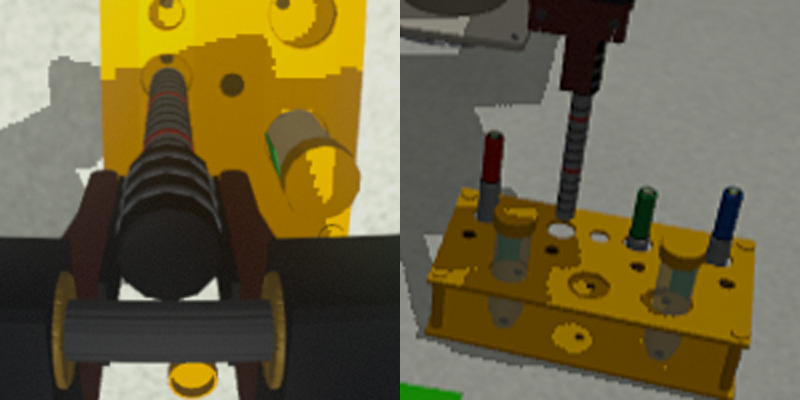

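Request:
{"op": "step_arm", "data": {"targets": [[[0, 0, -0.15, 0, 0, 0, 0], [0, 0, -0.15, 0, 0, 0, 0], [0, 0, -0.15, 0, 0, 0, 0], [0, 0, 0, 0, 0, 0, 0], [0, 0, 0, 0, 0, 0, 0]]]}}

```text
t: 17.9
ee_pos: [509.3, 204.2, 371.1]
orientation: [-2.223, -2.22, 0.0]
ft_force: [-0.4, 0.4, -1.3]
width: 23.4
grasp_force: 30.0
```

Request:
{"op": "step_arm", "data": {"targets": [[[0, 0, -0.2, 0, 0, 0, 0], [0, 0, -0.25, 0, 0, 0, 0], [0, 0, -0.25, 0, 0, 0, 0], [0, 0, -0.15, 0, 0, 0, 0], [0, 0, 0, 0, 0, 0, 0]]]}}

```text
t: 18.52
ee_pos: [509.1, 204.1, 327.8]
orientation: [-2.222, -2.22, 0.002]
ft_force: [0.9, 0.0, -1.0]
width: 23.6
grasp_force: 30.0
```

Request:
{"op": "step_arm", "data": {"targets": [[[0, 0, -0.05, 0, 0, 0, 0], [0, 0, -0.04, 0, 0, 0, 0], [0, 0, -0.02, 0, 0, 0, 0], [0, 0, 0, 0, 0, 0, 0], [0, 0, 0, 0, 0, 0, 0]]]}}

```text
t: 19.15
ee_pos: [509.3, 204.2, 323.3]
orientation: [2.223, 2.22, 0.0]
ft_force: [0.2, 0.1, -1.3]
width: 23.6
grasp_force: 30.0
```

Request:
{"op": "step_arm", "data": {"targets": [[[0, 0, -0.02, 0, 0, 0, 0], [0, 0, -0.015, 0, 0, 0, 0], [0, 0, 0, 0, 0, 0, 0], [0, 0, 0, 0, 0, 0, 0], [0, 0, 0, 0, 0, 0, 0]]]}}

```text
t: 19.77
ee_pos: [509.3, 204.2, 321.8]
orientation: [2.223, 2.22, 0.001]
ft_force: [-1.3, -0.8, 5.8]
width: 23.3
grasp_force: 30.0
```

Request:
{"op": "step_arm", "data": {"targets": [[[0, 0, 0, 0, 0, 0, 0.3], [0, 0, 0, 0, 0, 0, 0.4], [0, 0, 0, 0, 0, 0, 0.5], [0, 0, 0, 0, 0, 0, 0.6], [0, 0, 0, 0, 0, 0, 0.6]]]}}

```text
t: 20.4
ee_pos: [509.2, 204.2, 321.4]
orientation: [-2.223, -2.22, 0.0]
ft_force: [0.6, 1.1, 0.9]
width: 52.5
grasp_force: 0.0
```

Request:
{"op": "step_arm", "data": {"targets": [[[0, 0, 0.3, 0, 0, 0, 0.6], [0, 0, 0.5, 0, 0, 0, 0.6], [0, 0, 0.6, 0, 0, 0, 0.6], [0, 0, 0.6, 0, 0, 0, 0.6], [0, 0, 0, 0, 0, 0, 0.6]]]}}

```text
t: 21.02
ee_pos: [509.8, 204.4, 424.6]
orientation: [2.221, 2.218, 0.008]
ft_force: [-0.4, 0.0, -1.4]
width: 52.6
grasp_force: 0.0
```

Request:
{"op": "step_arm", "data": {"targets": [[[0, -0.3, 0, 0, 0, 0, 0.6], [0, -0.5, 0, 0, 0, 0, 0.6], [0, -0.41, 0, 0, 0, 0, 0.6], [0, 0, 0, 0, 0, 0, 0.6], [0, 0, 0, 0, 0, 0, 0.6]]]}}

```text
t: 21.65
ee_pos: [509.3, 143.6, 421.2]
orientation: [-2.223, -2.219, 0.0]
ft_force: [0.0, 0.7, -0.6]
width: 52.8
grasp_force: 0.0
```

```bash
python3 - <<'E'
from h import *
w=snap('wrist','w5');snap('top','t5');snap('scene','s5');o=readout.get_obs();print({k:np.round(o[k],3) for k in('t','ee_pos','orientation','ft_force','moment','width','grasp_force')})
a=cv2.imread('pics/w5.png')[100:400,150:450];a=cv2.resize(a,(400,400),interpolation=2)
b=cv2.imread('pics/s5.png')[130:280,310:460];b=cv2.resize(b,(400,400),interpolation=2)
cv2.imwrite('pics/c5.png',np.hstack([a,b]))
E
```

```text
{'t': np.float64(21.8), 'ee_pos': array([509.276, 144.158, 421.32 ]), 'orientation': array([-2.222, -2.221,  0.   ]), 'ft_force': array([ 0.057, -0.621, -0.351]), 'moment': array([-0.061, -0.088, -0.008]), 'width': np.float64(52.592), 'grasp_force': np.float64(0.0)}
```

View pics/c5.png

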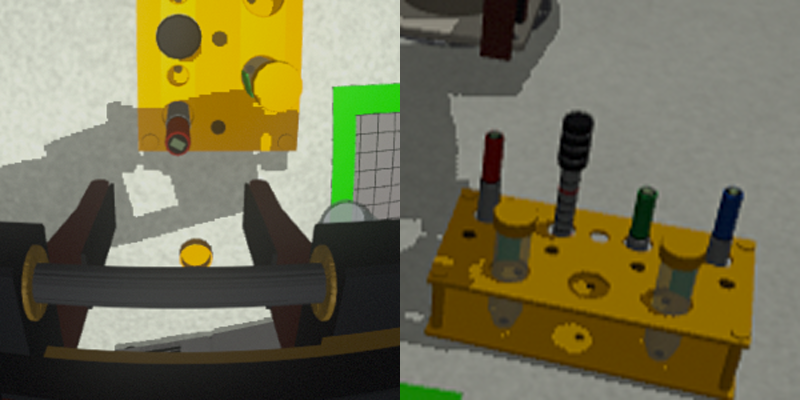

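Request:
{"op": "step_arm", "data": {"targets": [[[0, 0, -0.3, 0, 0, 0, 0.6], [0, 0, -0.7, 0, 0, 0, 0.6], [0, 0, -0.7, 0, 0, 0, 0.6], [0, 0, -0.6, 0, 0, 0, 0.6], [0, 0, -0.266, 0, 0, 0, 0.6]]]}}

```text
t: 22.42
ee_pos: [508.4, 143.8, 290.8]
orientation: [-2.221, -2.219, 0.005]
ft_force: [0.0, 0.1, 0.9]
width: 52.5
grasp_force: 0.0
```

Request:
{"op": "step_arm", "data": {"targets": [[[0, 0, 0, 0, 0, 0, 0.6], [0, 0, 0, 0, 0, 0, 0.4], [0, 0, 0, 0, 0, 0, 0.3], [0, 0, 0, 0, 0, 0, 0.2], [0, 0, 0, 0, 0, 0, 0.1]]]}}

```text
t: 23.05
ee_pos: [509.3, 143.7, 293.6]
orientation: [2.222, 2.22, 0.001]
ft_force: [0.7, -0.0, 0.2]
width: 16.5
grasp_force: 0.4
```

Request:
{"op": "step_arm", "data": {"targets": [[[0, 0, 0, 0, 0, 0, 0], [0, 0, 0, 0, 0, 0, 0], [0, 0, 0, 0, 0, 0, 0], [0, 0, 0, 0, 0, 0, 0], [0, 0, 0, 0, 0, 0, 0]]]}}

```text
t: 23.68
ee_pos: [509.4, 143.7, 293.5]
orientation: [2.223, 2.22, 0.001]
ft_force: [-1.4, -1.0, 6.0]
width: 15.7
grasp_force: 30.0
```

Request:
{"op": "step_arm", "data": {"targets": [[[0, 0, 0.2, 0, 0, 0, 0], [0, 0, 0.7, 0, 0, 0, 0], [0, 0, 0.9, 0, 0, 0, 0], [0, 0, 0.9, 0, 0, 0, 0], [0, 0, 0.9, 0, 0, 0, 0]]]}}

```text
t: 24.3
ee_pos: [508.8, 143.6, 474.8]
orientation: [-2.223, -2.22, 0.0]
ft_force: [-0.2, 0.6, -0.6]
width: 15.4
grasp_force: 30.0
```

Request:
{"op": "step_arm", "data": {"targets": [[[0.2, -0.4, 0, 0, 0, 0, 0], [0.2, -0.75, 0, 0, 0, 0, 0], [0.2, -0.75, 0, 0, 0, 0, 0], [0.2, -0.75, 0, 0, 0, 0, 0], [0.2, -0.75, 0, 0, 0, 0, 0]]]}}

```text
t: 24.92
ee_pos: [559.2, -27.5, 473.3]
orientation: [-2.223, -2.22, 0.0]
ft_force: [0.2, -0.2, -1.4]
width: 15.5
grasp_force: 30.0
```

Request:
{"op": "step_arm", "data": {"targets": [[[0.2, -0.75, 0, 0, 0, 0, 0], [0.2, -0.75, 0, 0, 0, 0, 0], [0.2, -0.75, 0, 0, 0, 0, 0], [0.2, -0.75, 0, 0, 0, 0, 0], [0.2, -0.57, 0, 0, 0, 0, 0]]]}}

```text
t: 25.55
ee_pos: [609.2, -206.3, 473.2]
orientation: [-2.223, -2.219, 0.0]
ft_force: [-0.2, 0.4, -0.2]
width: 15.6
grasp_force: 30.0
```

Request:
{"op": "step_arm", "data": {"targets": [[[0, 0, -0.3, 0, 0, 0, 0], [0, 0, -0.5, 0, 0, 0, 0], [0, 0, -0.4, 0, 0, 0, 0], [0, 0, -0.1, 0, 0, 0, 0], [0, 0, 0, 0, 0, 0, 0]]]}}

```text
t: 26.18
ee_pos: [609.1, -204.2, 408.0]
orientation: [-2.222, -2.22, 0.0]
ft_force: [0.0, 0.1, -1.2]
width: 15.5
grasp_force: 30.0
```

Request:
{"op": "step_arm", "data": {"targets": [[[0, 0, 0, 0, 0, 0, 0], [0, 0, 0, 0, 0, 0, 0], [0, 0, 0, 0, 0, 0, 0], [0, 0, 0, 0, 0, 0, 0], [0, 0, 0, 0, 0, 0, 0]]]}}

```text
t: 26.8
ee_pos: [609.2, -204.9, 408.2]
orientation: [2.223, 2.22, 0.0]
ft_force: [-0.1, -0.1, -1.5]
width: 15.6
grasp_force: 30.0
```

```bash
python3 - <<'E'
from h import *
w=snap('wrist','w6');snap('scene','s6');o=readout.get_obs();print({k:np.round(o[k],3) for k in('t','ee_pos','orientation','ft_force','moment','width','grasp_force')})
a=cv2.imread('pics/w6.png')[130:330,200:400];a=cv2.resize(a,(400,400),interpolation=2)
b=cv2.imread('pics/s6.png')[130:230,140:240];b=cv2.resize(b,(400,400),interpolation=2)
cv2.imwrite('pics/c6.png',np.hstack([a,b]))
E
```

```text
{'t': np.float64(26.9), 'ee_pos': array([ 609.252, -204.843,  408.118]), 'orientation': array([-2.223, -2.22 ,  0.   ]), 'ft_force': array([-0.002, -0.47 , -1.317]), 'moment': array([-0.024, -0.024, -0.004]), 'width': np.float64(15.278), 'grasp_force': np.float64(29.99)}
```

View pics/c6.png

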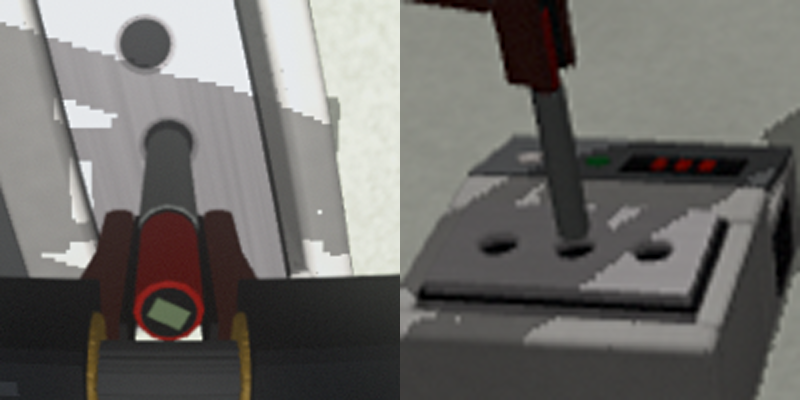

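Request:
{"op": "step_arm", "data": {"targets": [[[0, 0, -0.08, 0, 0, 0, 0], [0, 0, -0.06, 0, 0, 0, 0], [0, 0, -0.04, 0, 0, 0, 0], [0, 0, 0, 0, 0, 0, 0], [0, 0, 0, 0, 0, 0, 0]]]}}

```text
t: 27.52
ee_pos: [609.3, -204.8, 399.2]
orientation: [2.223, 2.22, 0.0]
ft_force: [-0.1, -0.7, -0.9]
width: 15.6
grasp_force: 30.0
```

Request:
{"op": "step_arm", "data": {"targets": [[[0, 0, -0.04, 0, 0, 0, 0], [0, 0, -0.04, 0, 0, 0, 0], [0, 0, -0.04, 0, 0, 0, 0], [0, 0, 0, 0, 0, 0, 0], [0, 0, 0, 0, 0, 0, 0]]]}}

```text
t: 28.15
ee_pos: [609.3, -204.8, 393.1]
orientation: [-2.223, -2.22, -0.0]
ft_force: [0.3, -0.1, -0.0]
width: 15.9
grasp_force: 30.0
```

Request:
{"op": "step_arm", "data": {"targets": [[[0, 0, -0.1, 0, 0, 0, 0], [0, 0, -0.1, 0, 0, 0, 0], [0, 0, -0.1, 0, 0, 0, 0], [0, 0, -0.1, 0, 0, 0, 0], [0, 0, 0, 0, 0, 0, 0]]]}}

```text
t: 28.78
ee_pos: [609.1, -204.8, 372.5]
orientation: [-2.222, -2.219, 0.001]
ft_force: [0.3, -0.9, -0.3]
width: 15.6
grasp_force: 30.0
```

Request:
{"op": "step_arm", "data": {"targets": [[[0, 0, -0.12, 0, 0, 0, 0], [0, 0, -0.12, 0, 0, 0, 0], [0, 0, -0.12, 0, 0, 0, 0], [0, 0, -0.12, 0, 0, 0, 0], [0, 0, 0, 0, 0, 0, 0]]]}}

```text
t: 29.4
ee_pos: [609.1, -204.7, 348.4]
orientation: [-2.222, -2.219, 0.001]
ft_force: [-0.0, 0.4, -0.0]
width: 15.7
grasp_force: 30.0
```

Request:
{"op": "step_arm", "data": {"targets": [[[0, 0, -0.12, 0, 0, 0, 0], [0, 0, -0.12, 0, 0, 0, 0], [0, 0, -0.12, 0, 0, 0, 0], [0, 0, -0.12, 0, 0, 0, 0], [0, 0, 0, 0, 0, 0, 0]]]}}

```text
t: 30.02
ee_pos: [609.0, -204.8, 324.4]
orientation: [-2.222, -2.219, 0.001]
ft_force: [0.7, 0.2, -0.6]
width: 15.3
grasp_force: 30.0
```

Commanded z is about 325; the floor is expected at 306.

Request:
{"op": "step_arm", "data": {"targets": [[[0, 0, -0.1, 0, 0, 0, 0], [0, 0, -0.1, 0, 0, 0, 0], [0, 0, -0.06, 0, 0, 0, 0], [0, 0, -0.04, 0, 0, 0, 0], [0, 0, 0, 0, 0, 0, 0]]]}}

```text
t: 30.65
ee_pos: [609.2, -204.8, 310.0]
orientation: [-2.223, -2.22, 0.0]
ft_force: [0.2, 0.1, -1.0]
width: 15.5
grasp_force: 30.0
```

Request:
{"op": "step_arm", "data": {"targets": [[[0, 0, -0.02, 0, 0, 0, 0], [0, 0, 0, 0, 0, 0, 0], [0, 0, -0.02, 0, 0, 0, 0], [0, 0, 0, 0, 0, 0, 0], [0, 0, 0, 0, 0, 0, 0]]]}}

```text
t: 31.28
ee_pos: [609.2, -204.8, 308.1]
orientation: [-2.223, -2.22, 0.0]
ft_force: [0.5, 0.4, -0.5]
width: 15.6
grasp_force: 30.0
```

Request:
{"op": "step_arm", "data": {"targets": [[[0, 0, -0.02, 0, 0, 0, 0], [0, 0, 0, 0, 0, 0, 0], [0, 0, -0.01, 0, 0, 0, 0], [0, 0, 0, 0, 0, 0, 0], [0, 0, 0, 0, 0, 0, 0]]]}}

```text
t: 31.9
ee_pos: [609.2, -204.8, 306.6]
orientation: [2.223, 2.22, 0.0]
ft_force: [0.4, 0.0, -0.9]
width: 15.4
grasp_force: 30.0
```

Request:
{"op": "step_arm", "data": {"targets": [[[0, 0, -0.01, 0, 0, 0, 0], [0, 0, 0, 0, 0, 0, 0], [0, 0, 0, 0, 0, 0, 0], [0, 0, 0, 0, 0, 0, 0], [0, 0, 0, 0, 0, 0, 0]]]}}

```text
t: 32.52
ee_pos: [609.3, -204.8, 306.2]
orientation: [2.223, 2.22, 0.0]
ft_force: [0.4, -0.3, 1.6]
width: 15.4
grasp_force: 30.0
```

Request:
{"op": "step_arm", "data": {"targets": [[[0, 0, -0.01, 0, 0, 0, 0], [0, 0, 0, 0, 0, 0, 0], [0, 0, 0, 0, 0, 0, 0], [0, 0, 0, 0, 0, 0, 0], [0, 0, 0, 0, 0, 0, 0]]]}}

```text
t: 33.15
ee_pos: [609.4, -204.9, 306.2]
orientation: [2.222, 2.22, 0.0]
ft_force: [-0.2, 0.9, 5.0]
width: 15.7
grasp_force: 30.0
```

Request:
{"op": "step_arm", "data": {"targets": [[[0, 0, 0, 0, 0, 0, 0.2], [0, 0, 0, 0, 0, 0, 0.3], [0, 0, 0, 0, 0, 0, 0.4], [0, 0, 0, 0, 0, 0, 0.5], [0, 0, 0, 0, 0, 0, 0.5]]]}}

```text
t: 33.78
ee_pos: [609.2, -204.8, 305.6]
orientation: [-2.223, -2.22, 0.0]
ft_force: [0.2, -0.3, 0.1]
width: 44.0
grasp_force: 0.0
```

Request:
{"op": "step_arm", "data": {"targets": [[[0, 0, 0.2, 0, 0, 0, 0.5], [0, 0, 0.5, 0, 0, 0, 0.5], [0, 0, 0.8, 0, 0, 0, 0.5], [0, 0, 0.8, 0, 0, 0, 0.5], [0, 0, 0.5, 0, 0, 0, 0.5]]]}}

```text
t: 34.4
ee_pos: [609.4, -204.9, 448.8]
orientation: [2.221, 2.218, 0.002]
ft_force: [0.5, 0.3, 0.3]
width: 43.7
grasp_force: 0.0
```

Request:
{"op": "step_arm", "data": {"targets": [[[0, 0, 0, 0, 0, 0, 0.5], [0, 0, 0, 0, 0, 0, 0.5], [0, 0, 0, 0, 0, 0, 0.5], [0, 0, 0, 0, 0, 0, 0.5], [0, 0, 0, 0, 0, 0, 0.5]]]}}

```text
t: 35.02
ee_pos: [609.2, -204.8, 445.0]
orientation: [-2.222, -2.219, 0.001]
ft_force: [-0.9, 0.3, 0.1]
width: 43.8
grasp_force: 0.0
```

```bash
python3 - <<'E'
from h import *
snap('scene','s7');print(readout.get_obs()['t'])
a=cv2.imread('pics/s7.png')[120:260,130:460];cv2.imwrite('pics/c7.png',cv2.resize(a,(792,336),interpolation=2))
E
```

```text
35.075
```

View pics/c7.png

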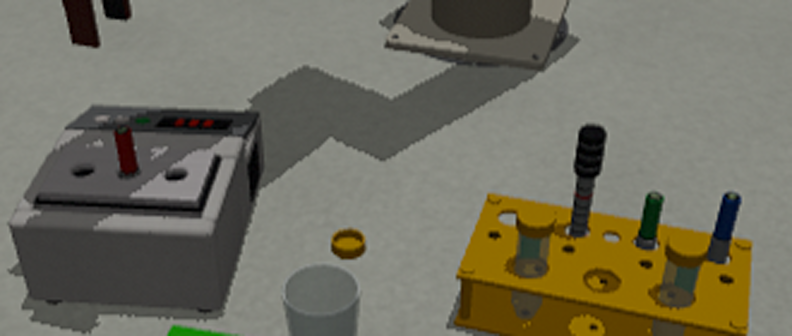

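The red handle stands out of the middle well at about (124,150) in the crop. The rod (590,180), green and blue thermometers stand in the rack, and the other items look undisturbed.

```bash
python3 -c "from workcell import ctrl;print(ctrl.close_job())"
```

```text
the job is handed in; nothing more can be done
None
```

The middle well measured about 94 mm deep (the 95 mm well), the depth rod is back upright in its own rack hole, and the long red thermometer stands on the well's floor with its handle out; the job was handed in at about 35 s, and no verdict was shown.

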